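Turn the glazed blue cup to the front of the banding wheel

TASK

Turn the potter's turntable by pushing the black pegs on its rim with a fingertip until the blue cup stands squarely at the front, in line with the red arrow on the board, and leave it at rest there. The glaze is wet: do not touch, lift or upset any of the pots on the turntable, turn it gently so that none slides, and leave the other things on the table where they are.

Things in the scene. Friction and masses are not known exactly. Their poses are not given: they have to be found in the camera images.
- stand: fixed stand: pale wooden board 340 x 210 x 12 mm with a dark iron foot, and a red arrow painted on its front end, pointing at the turntable's axis (it lies 163 to 222 mm from it). Origin on the table under the axis, z up; its -x axis points from the axis to the front, over the arrow. The front is roughly towards the robot, skewed by up to 0.4 rad
- wheel: turning head: bright aluminium disc 250 mm across, underside 76 mm and top 92 mm above the table, with eight black pegs round its rim. Turns both ways without end about its vertical axis; bearing drag is under 1 N at the rim, and it stops almost at once when no longer pushed. Origin on the axis at the disc's underside, z up; x points along one peg; the frame turns with the disc
- peg (a point): outer end of one of the eight alike black finger pegs, the one on the disc's own x axis; the others lie at every 45 degrees from it. Each is a level round bar, 14 mm thick with a round end, sticking straight out from the rim to 158 mm from the axis, centre line 84 mm above the table. Under the pegs it is free down to the board (top 12 mm above the table)
- blue_cup_mid (a point): the BLUE glazed cup, the one to bring to the front: round, open, 56 mm across at its rim, 60 mm high, standing loose on the disc 72 mm from the axis, freshly glazed. The point is its centre, half-way up (30 mm above the disc's top)
- white_cup_mid (a point): a white glazed cup, round, 56 mm across, 60 mm high, standing loose on the disc 72 mm from the axis, freshly glazed. The point is its centre, half-way up (30 mm above the disc's top)
- clay_vase_mid (a point): a small reddish clay vase, round, 54 mm across, 64 mm high, standing loose on the disc 72 mm from the axis, freshly glazed. The point is its centre, half-way up (32 mm above the disc's top)
- green_jar_mid (a point): a small green lidded jar, round, 52 mm across, 58 mm high, standing loose on the disc 72 mm from the axis, freshly glazed. The point is its centre, half-way up (29 mm above the disc's top)
- bottle: yellow drinking bottle, 72 mm across, 250 mm high, standing on the table to the left; origin at the centre of its underside
- bowl: pale clay bowl, 130 mm across, 55 mm high, on the table far left; origin at the centre of its underside
- clay_block: grey block of clay, 110 x 80 x 60 mm, on the table to the right; origin at the centre of its underside
- mug: white mug with a handle, 80 mm across, 90 mm high, on the table to the right; origin at the centre of its underside

How it is judged:
At the end, for the whole second after the job is handed in: The blue cup is on the arrow's side of the axis, its centre within 15 mm to either side of the arrow's line; the turntable is at rest; all four pots stand upright on the disc, within 12 mm of their distance from the axis; other things moved less than 30 mm (x of blue_cup_mid in the frame of stand below -0.05 m and y of blue_cup_mid in the frame of stand between -0.015 and 0.015 m and angular speed of wheel below 0.05 rad/s and angle between each of blue_cup_mid, white_cup_mid, clay_vase_mid, green_jar_mid's own z axis and vertical below 0.1 rad and height (world z) of blue_cup_mid between 0.114 and 0.13 m and horizontal distance between each of blue_cup_mid, white_cup_mid, clay_vase_mid, green_jar_mid and wheel below 0.084 m and height (world z) of white_cup_mid between 0.114 and 0.13 m and height (world z) of clay_vase_mid between 0.116 and 0.132 m and height (world z) of green_jar_mid between 0.113 and 0.129 m and distance of each of bottle, bowl, clay_block, mug from where it was at the start of the episode below 0.03 m); the robot touches nothing.
It fails at once if the robot touches one of the freshly glazed pots (contact force between any of the fingers, the arm and blue_cup above 0.3 N or contact force between any of the fingers, the arm and white_cup above 0.3 N or contact force between any of the fingers, the arm and clay_vase above 0.3 N or contact force between any of the fingers, the arm and green_jar above 0.3 N).
It fails at once if a pot on the turntable is lifted, tipped or falls (height (world z) of any of blue_cup_mid, white_cup_mid above 0.134 m or height (world z) of any of blue_cup_mid, white_cup_mid below 0.11 m or angle between any of blue_cup_mid, white_cup_mid, clay_vase_mid, green_jar_mid's own z axis and vertical above 0.25 rad or height (world z) of clay_vase_mid above 0.136 m or height (world z) of clay_vase_mid below 0.112 m or height (world z) of green_jar_mid above 0.133 m or height (world z) of green_jar_mid below 0.109 m).
It fails at once if a pot slides about on the turntable (more than 12 mm in or out) (horizontal distance between any of blue_cup_mid, white_cup_mid, clay_vase_mid, green_jar_mid and wheel above 0.084 m or horizontal distance between any of blue_cup_mid, white_cup_mid, clay_vase_mid, green_jar_mid and wheel below 0.06 m).
It fails at once if the turntable is spun fast (over 4 rad/s) (angular speed of wheel above 4 rad/s).
It fails at once if something else on the table is pushed away (30 mm) or tipped (distance of any of bottle, bowl, clay_block, mug from where it was at the start of the episode above 0.03 m or angle between any of bottle, bowl, clay_block, mug's own z axis and vertical above 0.3 rad).
It also fails if it takes over 64 s, if anything falls off the work surface, if the arm or the gripper's body presses on something with over 40 N, if the wrist force passes 120 N, or if a joint passes its speed limit or range.

ROBOT

A 6-joint arm with a two-finger parallel gripper is mounted at the origin on the work surface. World frame = base frame: x ahead of the robot, y to its left, z up, the work surface at z = 0. Lengths are in m, angles in rad, forces in N, time in s.
With the tool pointing down it reaches from about 0.375 to 0.9 m from the base axis. Payload 3.1 kg.
Tool frame: the origin (TCP) lies between the finger pads; the fingertips stand 22 mm ahead of it and the grasp point (between the pads) lies 3 mm ahead of it; z points along the fingers, y is the line along which they close (so a half turn about z gives the same grasp; the last joint's range is limited). The gripper opens to 87 mm and grips with 3 to 60 N. Pads are 19 mm wide; open, the fingers measure 117 mm over their backs; the gripper's body (75 mm by 190 mm) begins 51 mm behind the grasp point.
Start: joints at [-1.288, 0.527, 1.433, -0, 1.181, -0.178], TCP at [0.278, -0.56, 0.245] pointing down, gripper open.
Joint ranges: [-3.08, 3.08], [-0.75, 2.2], [0.22, 2.44], [-1.43, 4.57], [0, 2.65], [-2.85, 2.85]. Speed limits (rad/s): [2.79, 2.79, 3.14, 3.14, 3.14, 3.14].

INTERFACE

Orientations are given as a unit quaternion [x, y, z, w].
In Python, from rig import get_obs, camera, get_calibration, hand_in, cut_out gives the robot as it stands.
- The arm moves only by the shell command python3 -m inch 'ROWS' [OPENING] [FORCE]. ROWS is JSON, one flat list of numbers, 6 for each row, row after row: the shift along the tool's x, y, z scaled (see below), then the turn, a rotation vector about the tool's x, y, z scaled (see below). A call has 1 to 20 rows; each row is the pose to reach, as a shift and turn from the pose commanded when the call began, along the tool's axes at that moment; what a row does not reach only later rows make up. The controller multiplies each number of a shift by 0.08 m and each number of a turn by 90 degrees. A row lasts 1/12 s, in which the tool goes at most 41.7 mm and 7.16 degrees, less where a joint would pass 70% of its speed; a pose out of reach is approached as far as the arm can. A call with a number of a shift or a turn outside -1 to 1 is refused whole. A call with a gripper value outside its range is refused whole. OPENING is the finger opening in mm, from 0 to 87, set as the call begins (- or left out, the last holds). The fingers move at their own pace and stop on an object; FORCE is the grip in N (left out, the last holds). Time passes only in rows, so rows that repeat a pose let the fingers close. It gives the time, the measured TCP pose, the force, the opening and the grip force at its end, in the units of the state.
- get_obs(): the state, without advancing time (a new reading comes with each control period).
- camera(name): name is "scene" or "top"; returns the picture (480x640x3 uint8, red, green, blue); there is no depth.
- get_calibration(name): a dict with "vertical_fov" (degrees; the focal length in pixels is half the picture's height over the tangent of half this angle, whatever the lens; pixels are square), "cx", "cy" (the principal point, pixels), "D" ([k1, k2, p1, p2, k3] as OpenCV has them; the pictures are not rectified), "T" (4x4, takes a point from camera to world coordinates). Camera axes: x right, y down, z forward; pixel columns grow to the right and rows downward; lengths in m; the calibration is good to about 2 mm. A picture is of the moment at which its call begins. get_calibration takes no time and is no camera call.
- hand_in(): hands the job in; it is judged then, once.
Trained networks look in the newest picture that a camera, given by its name, has taken for a name from the list of things; names that differ only in an ending like _2 or _b are one class to them, and where a whole thing is asked for, a point or a joint stands for the part that bears it (a point fixed in the world has none). Each returns a list of dicts, best first, with "conf" (0 to 1); they miss things now and then, are a little off and sometimes report something else, mostly with a low value. They report only what shows in the picture. A call takes as long as a camera call.
- cut_out(camera, thing): "region" (480x640 bool, what is visible of it) and "bbox" ([left, top, right, bottom] in pixels, round what is visible of it).
The state is a dict: "time": time; "q": joint angles; "joint_velocities": joint speeds; "joint_torque": joint torques, N m; "position": TCP position; "tool_rot": TCP orientation; "ft_force": force on the tool from outside, world axes, zero at the start; "moment": the same for the moment, N m; "grip_width": finger opening in m; "grip_force": force on a finger pad.
Only numpy, scipy, OpenCV 4.12 (cv2) and the standard library are available. Lean on these libraries where they do the work, as an engineer would, in place of code of your own. Each camera call takes 0.05 s, during which the arm holds its last target. There are 200 camera calls.

## Working session

There is one attempt and no reset: what is moved stays moved. The work goes in short steps, Python scripts to look and compute and a shell command to move; the robot and the scene stay as the last step left them, time stands still between calls to the robot, and variables do not carry over. Pictures are saved under pics/ and viewed, at most 10 in all, crops included, and the job is handed in when it is done.

```bash
mkdir -p pics; ls; python3 - <<'E'
from rig import *
import cv2,numpy as np
o=get_obs();print(o['time'],o['position'],o['tool_rot'],o['grip_width'])
for n in('scene','top'):
    im=camera(n);cv2.imwrite(f'pics/{n}0.png',im[:,:,::-1])
    c=get_calibration(n);print(n,c)
    for t in('blue_cup_mid','white_cup_mid','clay_vase_mid','green_jar_mid','wheel','stand','peg','bottle','mug','clay_block','bowl'):
        r=cut_out(n,t)
        print(t,[(round(d['conf'],2),[round(float(v)) for v in d['bbox']]) for d in r[:2]])
E
```

```text
pics
0.0 [ 0.27776058 -0.55914044  0.24358428] [ 9.73572389e-01  2.28376244e-01 -5.51016352e-05 -1.04451142e-03] 0.08708786043186492
scene {'vertical_fov': 52.88721941257895, 'cx': 313.25275983652955, 'cy': 244.3640191893482, 'D': array([-0.06249776,  0.        ,  0.        ,  0.        ,  0.        ]), 'T': array([[-0.78237506,  0.40222577, -0.47550363,  1.15901147],
       [ 0.62278731,  0.49910354, -0.60252106,  0.70388075],
       [-0.00502395, -0.76753507, -0.64098727,  0.85978951],
       [ 0.        ,  0.        ,  0.        ,  1.        ]])}
blue_cup_mid [(0.87, [345, 244, 368, 277]), (0.52, [332, 226, 350, 246])]
white_cup_mid [(0.86, [298, 248, 325, 286])]
clay_vase_mid [(0.75, [292, 224, 316, 255])]
green_jar_mid [(0.55, [334, 223, 351, 248]), (0.16, [188, 178, 230, 215])]
wheel [(0.73, [260, 222, 389, 311])]
stand [(0.71, [271, 237, 424, 334])]
peg [(0.73, [258, 226, 389, 314]), (0.51, [334, 224, 354, 246])]
bottle [(0.6, [494, 243, 547, 346])]
mug [(0.89, [230, 151, 257, 185])]
clay_block [(0.88, [190, 181, 228, 216])]
bowl [(0.83, [413, 355, 482, 418]), (0.23, [261, 223
[... 384 characters left out ...]
1.05139577e-01, -9.94445206e-01,
         1.19118322e+00],
       [ 0.00000000e+00,  0.00000000e+00,  0.00000000e+00,
         1.00000000e+00]])}
blue_cup_mid [(0.63, [255, 242, 278, 263])]
white_cup_mid [(0.94, [276, 196, 303, 226]), (0.27, [316, 223, 338, 243])]
clay_vase_mid [(0.9, [318, 221, 341, 242])]
green_jar_mid [(0.94, [300, 258, 322, 281]), (0.32, [479, 199, 536, 252])]
wheel [(0.82, [236, 180, 364, 308])]
stand [(0.84, [246, 201, 348, 347]), (0.6, [237, 180, 365, 304])]
peg [(0.93, [237, 178, 365, 308])]
bottle [(0.94, [99, 326, 164, 365])]
mug [(0.81, [511, 262, 562, 305])]
clay_block [(0.6, [478, 199, 537, 252])]
bowl [(0.69, [114, 212, 166, 266]), (0.23, [303, 258, 320, 284])]
```

```bash
python3 - <<'E'
import cv2
a=cv2.imread('pics/top0.png')[150:370,80:580];cv2.imwrite('pics/t1.png',cv2.resize(a[:, 130:330],None,fx=2.7,fy=2.7,interpolation=2))
E
```

```text
(no output)
```

View pics/top0.png

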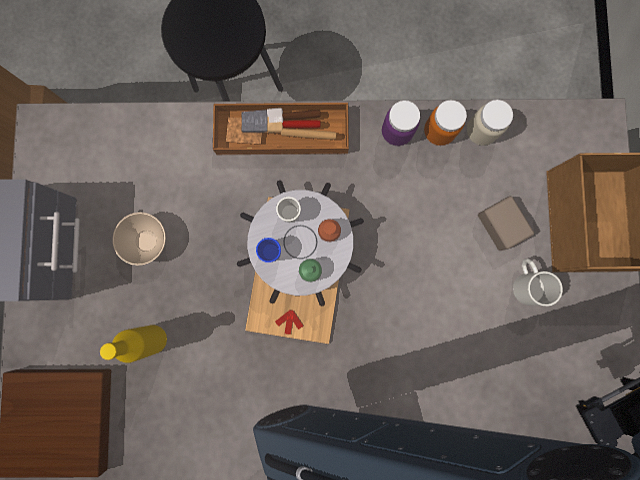

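View pics/t1.png

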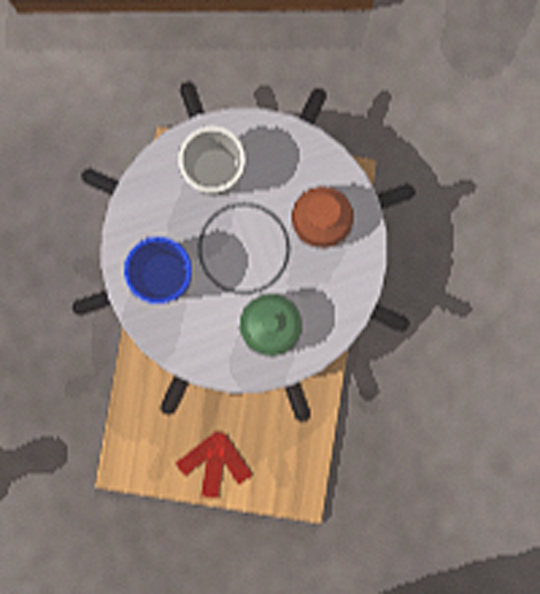

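The top view shows the blue cup at (268,250) at the wheel's left, the wheel's axis near (300,242) and the arrow on the board at about (290,320). Pegs ring the disc, with two of them at the front, near (275,297) and (321,299).

```bash
cat >h.py <<'E'
import cv2,numpy as np
from rig import *
def cal(n):
    c=get_calibration(n);f=240/np.tan(np.radians(c['vertical_fov']/2))
    return np.array([[f,0,c['cx']],[0,f,c['cy']],[0,0,1]]),c['D'],c['T']
def w(n,uv,z):
    K,D,T=cal(n);p=cv2.undistortPoints(np.array(uv,float).reshape(-1,1,2),K,D)[:,0]
    d=np.c_[p,np.ones(len(p))]@T[:3,:3].T;t=T[:3,3]
    return (t+d*((z-t[2])/d[:,2])[:,None])[:,:2]
def proj(n,P):
    K,D,T=cal(n);R=T[:3,:3].T
    return cv2.projectPoints(np.array(P,float),cv2.Rodrigues(R)[0],-R@T[:3,3],K,D)[0][:,0]
def cup(n,th='blue_cup_mid',z=.122):
    r=cut_out(n,th)
    if not r:return None
    m=r[0]['region'];v,u=np.nonzero(m);return r[0]['conf'],u,v
def red(n,im):
    i=im.astype(int);m=(i[:,:,0]>130)&(i[:,:,1]<70)&(i[:,:,2]<70);return m
def pegs(n,im,c,step=.25):
    a=np.radians(np.arange(0,360,step));s=np.zeros(len(a))
    for r in np.arange(.134,.153,.003):
        P=np.c_[c[0]+r*np.cos(a),c[1]+r*np.sin(a),np.full(len(a),.088)]
        uv=proj(n,P).astype(np.float32);g=cv2.remap(im.sum(2).astype(np.float32),uv[:,:1],uv[:,1:],1)[:,0]
        s+=(g<130)
    # phase mod 45
    return s,np.degrees(np.angle((s*np.exp(8j*a)).sum()))/8
E
python3 - <<'E'
from h import *
from scipy.optimize import least_squares
P={}
for n in('top','scene'):
    im=camera(n)
    r=cut_out(n,'wheel')[0];print(n,r['conf'])
    i=im.astype(int)
    # disc top edge fit: maximise bright-in / else-out using region hull
    r_=r['region'].astype(np.uint8)
    h,_=cv2.findContours(r_,0,1);h=max(h,key=cv2.contourArea)[:,0]
    X=w(n,h,.092)
    for it in range(1):
        f=lambda p:np.hypot(*(X-p).T)-.125
        s=least_squares(f,X.mean(0),loss='soft_l1',f_scale=.002)
    print('disc',s.x,np.median(np.abs(f(s.x))))
    P[n]=s.x
    for th,z in(('blue_cup_mid',.152),('white_cup_mid',.152),('clay_vase_mid',.14),('green_jar_mid',.13)):
        c=cup(n,th); 
        if n=='top':
            b=w(n,[[ (c[1].min()+c[1].max())/2,(c[2].min()+c[2].max())/2]],z if th[0] in 'bw' else z)[0]
        else: b=w(n,[[c[1].mean(),c[2].mean()]],.122)[0]
        d=b-s.x;print(th,round(c[0],2),b.round(4),'r',np.hypot(*d).round(4),'ang',np.degrees(np.arctan2(d[1],d[0])).round(1))
    m=red(n,im);v,u=np.nonzero(m);A=w(n,np.c_[u,v],.012);print(len(u),u.min(),u.max(),v.min(),v.max())
    k=np.hypot(*(A-s.x).T);A=A[(k<.24)&(k>.14)];d=A.mean(0)-s.x;print('arrow',len(A),A.mean(0),np.degrees(np.arctan2(d[1],d[0])),np.hypot(*(A-s.x).T).min(),np.hypot(*(A-s.x).T).max())
    sc,ph=pegs(n,im,s.x);print('peg phase',ph, [int(x) for x in np.nonzero(sc>=4)[0]/4])
for t in('bottle','mug','bowl','clay_block'):
    r=cut_out('top',t)
    if r: v,u=np.nonzero(r[0]['region']);print(t,w('top',[[u.mean(),v.mean()]],.04))
E
```

```text
top 0.83
disc [0.60008156 0.05076972] 0.003269692090068263
blue_cup_mid 0.76 [0.5766 0.1172] r 0.0705 ang 109.5
white_cup_mid 0.68 [0.5189 0.0554] r 0.0813 ang 176.8
clay_vase_mid 0.67 [ 0.6208 -0.0169] r 0.0708 ang -73.0
green_jar_mid 0.73 [0.5319 0.0262] r 0.0725 ang -160.2
473 276 430 116 333
arrow 294 [0.41327994 0.08076696] 170.87713376323424 0.16242538860359573 0.21930241961665856
peg phase 19.08627964912303 [17, 17, 288, 288, 332, 335, 336, 336]
scene 0.83
disc [0.61107992 0.05858822] 0.01796124535620184
blue_cup_mid 0.65 [0.5747 0.1132] r 0.0657 ang 123.7
white_cup_mid 0.73 [0.6676 0.0694] r 0.0576 ang 10.8
clay_vase_mid 0.57 [ 0.6268 -0.019 ] r 0.0792 ang -78.5
green_jar_mid 0.62 [0.5388 0.0304] r 0.0775 ang -158.7
230 205 395 256 352
arrow 22 [0.41631285 0.07920855] 173.95650749927785 0.18418454317488112 0.22169538342725797
peg phase 0.0 []
bottle [[0.36411799 0.44983268]]
mug [[ 0.49506221 -0.52076398]]
bowl [[0.61672376 0.44982838]]
clay_block [[ 0.64826839 -0.45194487]]
```

```bash
python3 -m inch '[0.5,-0.4,-0.2,0,0,0, 1,-0.84,-0.3,0,0,0, 1,-0.84,-0.3,0,0,0]'; for i in 1 2 3; do python3 -m inch '[0.5,-0.42,0,0,0,0, 1,-0.84,0,0,0,0, 1,-0.84,0,0,0,0]' 0; done
```

```text
time: 2.25
position: [0.3205, -0.4608, 0.269]
tool_rot: [0.974, 0.228, 0.0, -0.001]
ft_force: [-0.3, 0.6, 0.5]
grip_width: 0.0871
grip_force: 0.0
time: 2.5
position: [0.3621, -0.3637, 0.2686]
tool_rot: [0.973, 0.229, 0.0, -0.002]
ft_force: [0.3, 0.0, -0.1]
grip_width: 0.0742
grip_force: 0.0
time: 2.75
position: [0.4036, -0.2683, 0.2686]
tool_rot: [0.973, 0.229, 0.0, -0.001]
ft_force: [0.2, 0.1, -0.1]
grip_width: 0.0549
grip_force: 0.0
time: 3.0
position: [0.4456, -0.173, 0.2687]
tool_rot: [0.973, 0.229, 0.0, -0.001]
ft_force: [-0.0, -0.0, 0.6]
grip_width: 0.0351
grip_force: 0.0
```

```bash
for i in 1 2 3 4; do python3 -m inch '[0.5,-0.42,0,0,0,0, 1,-0.84,0,0,0,0, 1,-0.84,0,0,0,0]' >/dev/null; done; python3 -m inch '[0,0,0,0,0,-0.667, 0,0,0,0,0,-0.667, 0,0,0,0,0,-0.667, 0,0,0,0,0,-0.667, 0,0,0,0,0,-0.667, 0,0,0,0,0,-0.667, 0,0,0,0,0,-0.667, 0,0,0,0,0,-0.667, 0,0,0,0,0,-0.667, 0,0,0,0,0,-0.667, 0,0,0,0,0,-0.667]'
python3 - <<'E'
from h import *
from scipy.spatial.transform import Rotation as R
o=get_obs();M=R.from_quat(o['tool_rot']).as_matrix();print(M.round(3),o['q'].round(2) if hasattr(o['q'],'round') else o['q'])
c=np.array([.600,.0505]);a=np.radians(86.5);g=np.r_[c+.152*np.array([np.cos(a),np.sin(a)]),.097]
print(g,'shift units',(M.T@(g-o['position'])/.08).round(3))
im=camera('top');cv2.imwrite('pics/t2.png',cv2.resize(im[150:370,200:420,::-1],None,fx=2.5,fy=2.5))
E
```

```text
time: 4.92
position: [0.6121, 0.2063, 0.2685]
tool_rot: [0.729, 0.684, 0.0, -0.0]
ft_force: [-0.5, -0.4, 0.0]
grip_width: 0.0004
grip_force: 0.0
[[ 0.064  0.998 -0.   ]
 [ 0.998 -0.064  0.   ]
 [ 0.    -0.    -1.   ]] [0.15 0.53 1.35 0.   1.26 0.22]
[0.60927938 0.20221649 0.097     ] shift units [-0.054 -0.032  2.144]
```

View pics/t2.png

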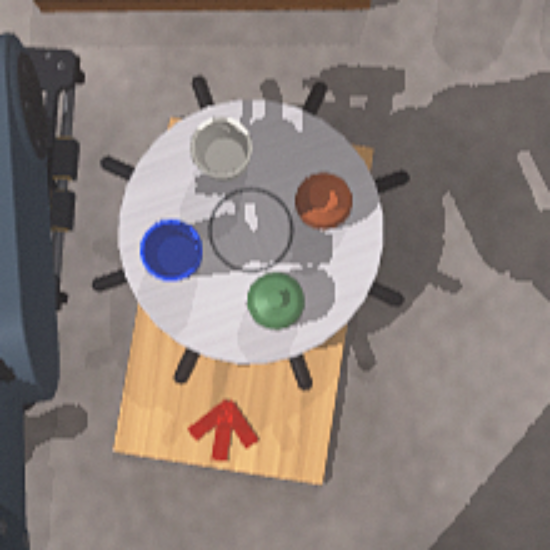

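```bash
python3 -m inch '[-0.05,-0.03,0.4,0,0,0, -0.05,-0.03,0.8,0,0,0, -0.05,-0.03,1,0,0,0, -0.05,-0.03,1,0,0,0]'; python3 -m inch '[0,0,0.2,0,0,0, 0,0,0.4,0,0,0, 0,0,0.6,0,0,0, 0,0,0.8,0,0,0, 0,0,1,0,0,0, 0,0,1.0,0,0,0]' ;python3 -m inch '[0,0,0.14,0,0,0,0,0,0.14,0,0,0]'
python3 - <<'E'
from h import *
from scipy.spatial.transform import Rotation as R
o=get_obs();M=R.from_quat(o['tool_rot']).as_matrix();c=np.array([.600,.0505])
d=o['position'][:2]-c;print(np.hypot(*d),np.degrees(np.arctan2(d[1],d[0])))
# arc rows, tool frame now
a0=np.arctan2(d[1],d[0])
for k in range(0,80,6):
    a=a0+np.radians(k);p=c+.152*np.array([np.cos(a),np.sin(a)])
    print(k,(M.T@np.r_[p-o['position'][:2],0]/.08).round(3),round(-k/90,3))
im=camera('scene');cv2.imwrite('pics/s2.png',cv2.resize(im[150:350,220:480,::-1],None,fx=3,fy=3))
E
```

```text
time: 5.3
position: [0.6065, 0.2019, 0.1841]
tool_rot: [0.729, 0.684, -0.004, -0.003]
ft_force: [-0.3, -0.6, -0.2]
grip_width: 0.0008
grip_force: 0.0
time: 5.8
position: [0.6084, 0.2023, 0.1068]
tool_rot: [0.729, 0.685, -0.002, -0.001]
ft_force: [-0.5, 0.4, -1.1]
grip_width: 0.0004
grip_force: 0.0
time: 5.97
position: [0.6096, 0.2025, 0.097]
tool_rot: [0.729, 0.685, -0.0, -0.0]
ft_force: [-0.7, 0.1, -0.6]
grip_width: 0.0006
grip_force: 0.0
0.15232182444374498 86.37611018572152
0 [-0.004 -0.     0.   ] 0.0
6 [-0.014 -0.199  0.   ] -0.067
12 [-0.045 -0.395  0.   ] -0.133
18 [-0.097 -0.587  0.   ] -0.2
24 [-0.168 -0.773  0.   ] -0.267
30 [-0.258 -0.95   0.   ] -0.333
36 [-0.366 -1.117  0.   ] -0.4
42 [-0.491 -1.272  0.   ] -0.467
48 [-0.632 -1.412  0.   ] -0.533
54 [-0.786 -1.538  0.   ] -0.6
60 [-0.953 -1.646  0.   ] -0.667
66 [-1.13  -1.737  0.   ] -0.733
72 [-1.316 -1.808  0.   ] -0.8
78 [-1.508 -1.86   0.   ] -0.867
```

View pics/s2.png

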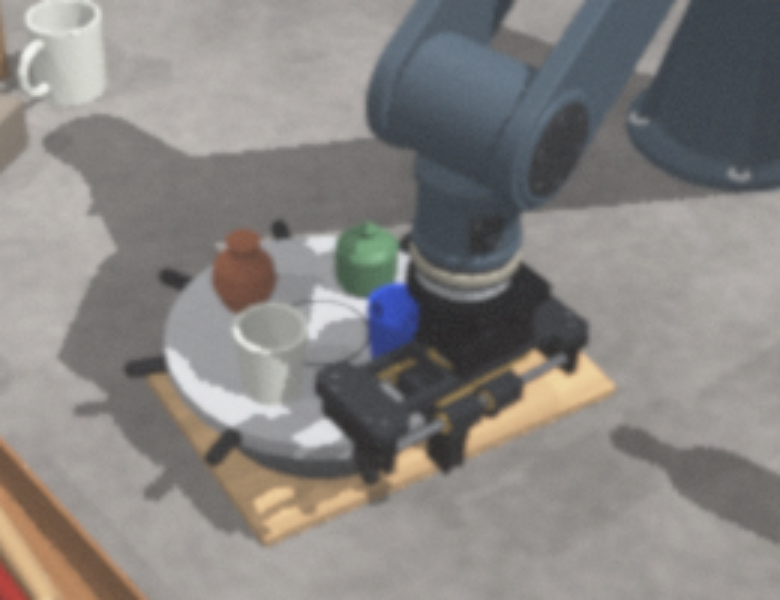

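```bash
for i in 1 2; do python3 -m inch '[-0.001,-0.066,0,0,0,-0.022, -0.005,-0.133,0,0,0,-0.044, -0.01,-0.199,0,0,0,-0.067, -0.018,-0.264,0,0,0,-0.089, -0.029,-0.33,0,0,0,-0.111, -0.041,-0.395,0,0,0,-0.133, -0.056,-0.46,0,0,0,-0.156, -0.073,-0.524,0,0,0,-0.178, -0.093,-0.587,0,0,0,-0.2, -0.115,-0.65,0,0,0,-0.222, -0.138,-0.712,0,0,0,-0.244, -0.164,-0.773,0,0,0,-0.267]'; done
python3 - <<'E'
from h import *
o=get_obs();c=np.array([.600,.0505])
d=o['position'][:2]-c;print(np.hypot(*d),np.degrees(np.arctan2(d[1],d[0])))
im=camera('top');cv2.imwrite('pics/t3.png',cv2.resize(im[150:370,200:420,::-1],None,fx=2.5,fy=2.5))
sc,ph=pegs('top',im,c);print(ph,sorted(set(int(x) for x in np.nonzero(sc>=4)[0]/4)))
E
```

```text
time: 7.02
position: [0.5482, 0.1936, 0.0988]
tool_rot: [0.57, 0.822, 0.001, 0.001]
ft_force: [0.3, 0.1, -1.1]
grip_width: 0.0004
grip_force: 0.4
time: 8.02
position: [0.4947, 0.1596, 0.0987]
tool_rot: [0.386, 0.922, 0.001, 0.001]
ft_force: [0.0, 0.1, 0.5]
grip_width: 0.0005
grip_force: 0.4
0.15165022991741733 133.98398400956293
9.373174595351637 [147, 148, 149, 150, 183, 184, 229, 232]
```

View pics/t3.png

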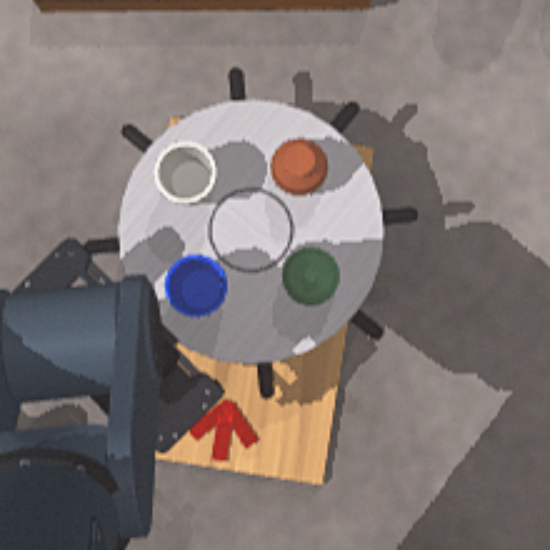

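The wheel has turned about 30 deg. The blue cup is now at t3 (196,285), the front peg is at (265,395), and all pots stand.

```bash
cat >m.py <<'E'
from h import *
import sys
c=np.array([.600,.0505]);im=camera('top')
i=im.astype(int);m=((i[:,:,2]>i[:,:,0]+50)&(i[:,:,2]>90)).astype(np.uint8)
n,l,s,ce=cv2.connectedComponentsWithStats(m)
k=1+np.argmax(s[1:,4]);print(s[k],ce[k])
b=w('top',[[s[k][0]+(s[k][2]-1)/2,s[k][1]+(s[k][3]-1)/2]],.148)[0]-c
print('blue r',np.hypot(*b),'ang',np.degrees(np.arctan2(b[1],b[0])))
A=np.radians(171);print('lateral',b@[-np.sin(A),np.cos(A)])
cv2.imwrite('pics/'+sys.argv[1],cv2.resize(im[150:370,200:420,::-1],None,fx=2.5,fy=2.5))
E
python3 m.py t4.png
python3 - <<'E'
from h import *
im=camera('top');m=red('top',im);m[:300]=0;v,u=np.nonzero(m);A=w('top',np.c_[u,v],.012);print(len(A));q=A-A.mean(0);e=np.linalg.svd(q)[2]
d=A.mean(0)-[.6,.0505];print(np.degrees(np.arctan2(d[1],d[0])),np.degrees(np.arctan2(e[:,1],e[:,0])))
E
```

```text
[266 252  25  25 487] [278.05954825 264.10061602]
blue r 0.07111954780721833 ang 139.7194839997788
lateral -0.03692729716848164
288
170.87570611594512 [-98.86762692  -8.86762692]
```

```bash
python3 -m inch '[-0.001,-0.066,0,0,0,-0.022, -0.005,-0.133,0,0,0,-0.044, -0.01,-0.199,0,0,0,-0.067, -0.018,-0.264,0,0,0,-0.089, -0.029,-0.33,0,0,0,-0.111, -0.041,-0.395,0,0,0,-0.133, -0.056,-0.46,0,0,0,-0.156, -0.073,-0.524,0,0,0,-0.178, -0.093,-0.587,0,0,0,-0.2, -0.115,-0.65,0,0,0,-0.222, -0.138,-0.712,0,0,0,-0.244, -0.164,-0.773,0,0,0,-0.267]'; python3 m.py t5.png
```

```text
time: 9.17
position: [0.4597, 0.1067, 0.098]
tool_rot: [0.186, 0.983, 0.0, 0.001]
ft_force: [0.0, 2.2, 0.5]
grip_width: 0.0005
grip_force: 0.4
[278 258  25  26 495] [289.7959596  270.20808081]
blue r 0.07144699053294051 ang 164.2189461376058
lateral -0.008436147380671999
```

```bash
python3 -m inch '[-0.001,-0.05,0,0,0,-0.017, -0.003,-0.1,0,0,0,-0.033, -0.007,-0.15,0,0,0,-0.05, -0.012,-0.2,0,0,0,-0.067, -0.014,-0.225,0,0,0,-0.075, -0.014,-0.225,0,0,0,-0.075]'; python3 m.py t6.png
```

```text
time: 9.72
position: [0.4538, 0.0893, 0.0977]
tool_rot: [0.129, 0.992, 0.0, 0.001]
ft_force: [-0.4, 0.6, 0.3]
grip_width: 0.0007
grip_force: 0.0
[282 259  25  25 492] [293.7804878  271.03658537]
blue r 0.07070257203100007 ang 171.37616819022634
lateral 0.00046418545528180996
```

```bash
python3 -m inch '[0,0.1,0,0,0,0, 0.02,0.2,0,0,0,0, 0.05,0.2,-0.1,0,0,0, 0.05,0.2,-0.3,0,0,0, 0.05,0.2,-0.6,0,0,0, 0.05,0.2,-1,0,0,0, 0.05,0.2,-1,0,0,0]'; python3 -m inch '[0,0.3,-0.4,0,0,0, 0,0.7,-0.8,0,0,0, 0,1,-1,0,0,0, 0,1,-1,0,0,0]';python3 -m inch '[0,0.5,0,0,0,0, 0,1,0,0,0,0, 0,1,0,0,0,0, 0,1,0,0,0,0, 0,1,0,0,0,0]'; python3 m.py t7.png
```

```text
time: 10.35
position: [0.4561, 0.1067, 0.1821]
tool_rot: [0.128, 0.992, 0.001, 0.005]
ft_force: [0.9, 0.3, 0.0]
grip_width: 0.0001
grip_force: 0.0
time: 10.68
position: [0.4773, 0.1877, 0.2621]
tool_rot: [0.126, 0.992, 0.003, 0.006]
ft_force: [0.3, 0.2, 0.3]
grip_width: 0.0004
grip_force: 0.0
time: 11.1
position: [0.4927, 0.2602, 0.2563]
tool_rot: [0.128, 0.992, -0.001, -0.001]
ft_force: [0.9, -0.5, 0.6]
grip_width: 0.0007
grip_force: 0.0
[282 259  25  25 444] [293.36936937 271.21621622]
blue r 0.07070257203100007 ang 171.37616819022634
lateral 0.00046418545528180996
```

View pics/t7.png

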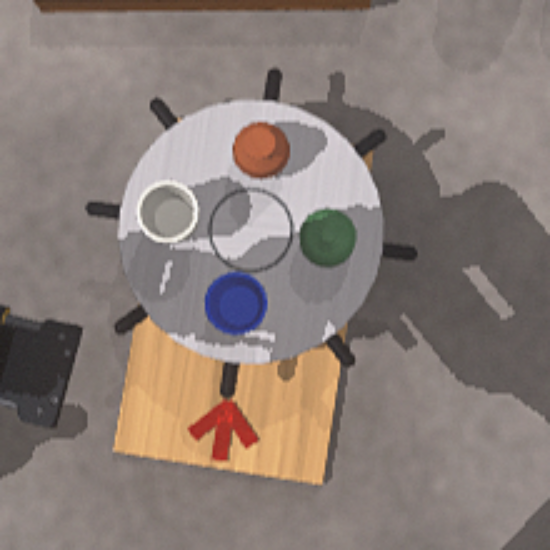

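The blue cup at (236,303) is now in line with the arrow at (225,430) and the axis at (251,230). All pots are upright and the gripper is clear.

```bash
python3 -c "
from rig import hand_in;print(hand_in())"
```

```text
the job is handed in; nothing more can be done
None
```

I turned the turntable until the blue cup stood at the front, about 0.5 mm off the arrow's line by the top camera; in the last top view all four pots stood upright with the arm clear, and I handed the job in at about 11 s (no verdict was returned).

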